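# Open the jar that fits the holder

### The arm

A 6-joint arm with a two-finger parallel gripper is mounted at the origin on a cart in front of the work surface, level with it; the furniture and walls round the work are solid. World frame = base frame: x ahead of the robot, y to its left, z up, the work surface at z = 0. Lengths are in m, angles in degrees, forces in N, time in s.
With the tool pointing down it reaches from about 0.35 to 0.775 m from the base axis. Payload 7.3 kg.
Tool frame: the origin (TCP) lies on the centre line of the jaws, within the pads' length; the fingertips stand 22 mm ahead of it and the grasp point (between the pads) lies 3 mm ahead of it; z points along the fingers, y is the line along which they close (so a half turn about z gives the same grasp; the last joint's range is limited). The gripper opens to 92 mm and grips with 3 to 60 N. Pads are 19 mm wide; open, the fingers measure 130 mm over their backs; the gripper's body (75 mm by 190 mm) begins 47 mm behind the grasp point.
Start: joints at [-82.792, 19.595, 87.324, -0, 73.075, -8.365], TCP at [0.141, -0.506, 0.249] pointing down, gripper open.
Joint ranges: [-145.02, 145.02], [-44.19, 115.74], [2.07, 154.8], [-57.11, 237.11], [16.16, 152.29], [-177.93, 177.93]. Speed limits (degrees/s): [147.25, 147.25, 180, 180, 180, 180].

### API

Orientations are given as [roll, pitch, yaw] about the fixed x, y, z axes, in that order (R = Rz(yaw) Ry(pitch) Rx(roll)).
In Python, from rig import env gives the robot as it stands. The module is installed in compiled form; this text tells all that it offers.
- The arm moves only by the tool play_rows, never from a script. Its argument "deltas" is a list of rows, each a list of 3 entries, a list of its own where there are three numbers: the gripper command: -1 is fully open, 1 is shut, values between are in proportion, then the shift along the tool's x, y, z in cm, then the turn, a rotation vector about the tool's x, y, z in rad. In form: [[gripper, [x, y, z], [rx, ry, rz]], ...]. A call has 1 to 20 rows; each row is the pose to reach, as a shift and turn from the pose commanded when the call began, along the tool's axes at that moment; what a row does not reach only later rows make up. A row lasts 1/8 s, in which the tool goes at most 62.5 mm and 10.7 degrees, less where a joint would pass 70% of its speed; a pose out of reach is approached as far as the arm can. A call with a gripper value outside its range is refused whole. The fingers move at their own pace and stop on an object; the grip force is fixed at half the most. Time passes only in rows, so rows that repeat a pose let the fingers close. It gives the time, the measured TCP pose, the force, the opening and the grip force at its end, in the units of the state.
- env.observe(): the state, without advancing time (a new reading comes with each control period).
- env.get_image(name): name is "side" or "top"; returns a dict with "pixels" (480x640x3 uint8, blue, green, red), "fx", "fy", "cx", "cy" (pixels), "D" ([k1, k2, p1, p2, k3] as OpenCV has them; the pictures are not rectified), "T" (4x4, takes a point from camera to world coordinates). Camera axes: x right, y up, looking along -z (the intrinsics and any distortion apply to the point x, -y, -z); pixel columns grow to the right and rows downward; lengths in m; the calibration is good to about 2 mm. A picture is of the moment at which its call begins. There is no depth.
- env.finish_job(): hands the job in; it is judged then, once.
Trained networks look in a picture, given as the dict that the camera call returned (one of the last four; its "shot" number tells which), for a name from the list of things; names that differ only in an ending like _2 or _b are one class to them, and where a whole thing is asked for, a point or a joint stands for the part that bears it (a point fixed in the world has none). Each returns a list of dicts, best first, with "conf" (0 to 1); they miss things now and then, are a little off and sometimes report something else, mostly with a low value. They report only what shows in the picture. A call takes as long as a camera call. They do not tell look-alikes from the thing itself.
- env.regions_of(thing, picture): "pixels" (480x640 bool, what is visible of it) and "position" ([column, row] in pixels, amid what is visible of it).
The state is a dict: "t": time; "q": joint angles; "dq": joint speeds; "effort": joint torques, N m; "eef_pos": TCP position; "tool_rot": TCP orientation; "wrist_force": force on the tool from outside, world axes, zero at the start; "torque": the same for the moment, N m; "grip_width": finger opening in m; "grip_force": force on a finger pad.
Only numpy, scipy, OpenCV 4.12 (cv2) and the standard library are available. Lean on these libraries where they do the work, as an engineer would, in place of code of your own. Each camera call takes 0.05 s, during which the arm holds its last target. There are 200 camera calls.

### The job

Three look-alike hexagonal jars with metal twist-off caps stand on the worktop: pick the middle-sized one, the only one that fits the wooden holder, and seat it upright and fully home in the hexagonal socket with its cap still on. With the holder bracing the jar, twist the tight cap counterclockwise until it comes free, lift it straight up, and finish still holding the cap in the gripper, level and just above the open mouth, a few centimetres clear of it. Leave everything else where it stands, and do not lay the jar over.

Things in the scene. Friction and masses are not known exactly. Their poses are not given: they have to be found in the camera images.
- jar: the jar to open: white ceramic, loose, about 0.3 kg; hexagonal body 46 mm across flats (53 over corners), 80 mm high; 110 mm tall with its cap. Origin at the centre of its underside, z up; x points to a corner of the hexagon. May be carried by its closed cap or by its body.
- jar_center (a point): centre of that closed jar, 55 mm above its underside. Everything to be handled lies at x below 0.55, in front of the wall shelf (front edge at x 0.61, underside 0.42 above the worktop, jars on it): an arm that starts beneath it should first draw straight back to about x 0.52.
- cap: the jar's round ribbed metal twist-off cap, 56 mm across, 26 mm high. Origin on its axis at its lower rim, z up; closed, this is 84 mm above the jar's underside (4 mm above the body's top). Its yaw less the jar's is -13 to +3 degrees at the start; turned counterclockwise from above, its lugs come free at +47 degrees and meet a stop at +73; then it lifts straight off.
- cap_center (a point): centre of the cap, 13 mm above its lower rim. Tight: a sprung seal presses the lugs together with about 14 N, so it takes about 0.3 N m to turn (grip with 20 to 40 N). While the lugs are hooked, pulling only lifts the jar; the jar must be braced or it turns along. If not held, the cap pops up 4 mm when free.
- holder: light wooden jar holder fixed to the worktop: board 125 x 105 x 10 mm with a raised hexagonal socket, 49 mm across flats inside, rim 41 mm above the worktop, inside edges sloped to guide the jar. Stops the jar turning, does not hold it down. Origin at the centre of its underside; x points to a corner of the socket: jar and holder x axes agree to a multiple of 60 degrees.
- socket (a point): centre of the socket's floor, 10 mm above the worktop; a seated jar's underside is here. Clearance 1.3 mm on each side.
- small_jar_center (a point): the smaller look-alike: hexagonal white ceramic body 38 mm across flats, 68 mm high, metal cap 46 mm across, 98 mm tall in all; too small for the holder, in which it would turn. The point is its centre, half-way up. To be left alone.
- large_jar_center (a point): the larger look-alike: hexagonal white ceramic body 54 mm across flats, 92 mm high, metal cap 66 mm across, 122 mm tall in all; too large to enter the holder. The point is its centre, half-way up. To be left alone.
- gourd_1: small dried white gourd, 61x62x57 mm; origin at the centre of its underside. A bystander, to be left alone.
- gourd_2: small dried white gourd, 68x65x60 mm; origin at the centre of its underside. A bystander, to be left alone.
- mill_2: small round salt shaker, 44 mm across, 90 mm tall; origin at the centre of its underside. A bystander, to be left alone.
- jar_garlic: low round glass jar with a grey lid, 76 mm across, 62 mm tall; origin at the centre of its underside. A bystander, to be left alone.
- jar_back2b: low round glass jar with a light lid, 73 mm across, 70 mm tall; origin at the centre of its underside. A bystander, to be left alone.
- spice_7: slim round spice jar with a black cap, 44 mm across, 116 mm tall; origin at the centre of its underside. A bystander, to be left alone.
Mind the look-alikes: they are no part of the job. What is shaped like the jar but blue or purple is not meant.

How it is judged:
By the outcome, as a careful person would: the job done as asked, in the order asked, and still so for the second after the job is handed in, while the arm keeps its last pose, push and grip.
It also fails if it takes over 54 s, if anything falls off the work surface, if the arm or the gripper's body presses on something with over 40 N, if the wrist force passes 120 N, or if a joint passes its speed limit or range.

## Working session

There is one attempt and no reset: what is moved stays moved. The work goes in short steps, Python scripts to look and compute and a tool call to move; the robot and the scene stay as the last step left them, time stands still between calls to the robot, and variables do not carry over. Pictures are saved under pics/ and viewed, at most 10 in all, crops included, and the job is handed in when it is done.

Besides the shell and the picture viewer there is one more tool, called after "Emit:" in YAML: its name, and indented under it one key for each argument. play_rows: Moves the arm, as the interface text tells. Its arguments: {"type":"object","properties":{"deltas":{"type":"array","items":{"type":"array"}}},"required":["deltas"]}

```bash
mkdir -p pics; cat > h.py <<'E'
import numpy as np, cv2
from rig import env
def ray(p,uv):
    K=np.array([[p['fx'],0,p['cx']],[0,p['fy'],p['cy']],[0,0,1]])
    n=cv2.undistortPoints(np.array(uv,float).reshape(-1,1,2),K,np.array(p['D'],float)).reshape(-1,2)
    T=np.array(p['T']); d=np.c_[n[:,0],-n[:,1],-np.ones(len(n))]@T[:3,:3].T
    return T[:3,3],d
def onz(p,uv,z):
    o,d=ray(p,uv); return o+d*((z-o[2])/d[:,2])[:,None]
def proj(p,X):
    T=np.array(p['T']); c=(np.atleast_2d(X)-T[:3,3])@T[:3,:3]
    c=c*[1,-1,-1]
    K=np.array([[p['fx'],0,p['cx']],[0,p['fy'],p['cy']],[0,0,1]])
    return cv2.projectPoints(c,np.zeros(3),np.zeros(3),K,np.array(p['D'],float))[0].reshape(-1,2)
E
python3 - <<'E'
from h import *
s=env.observe(); print({k:np.round(v,3) for k,v in s.items()})
for n in ("top","side"):
    p=env.get_image(n); cv2.imwrite(f'pics/{n}0.png',p['pixels'])
    print(n,p['fx'],np.round(p['D'],3),np.round(p['T'],3).tolist())
    for t in ("jar","cap","holder","small_jar_center","large_jar_center"):
        for r in env.regions_of(t,p):
            ys,xs=np.where(r['pixels'])
            print(t,round(r['conf'],2),np.round(r['position']),len(xs),(xs.min(),xs.max(),ys.min(),ys.max()) if len(xs) else '')
E
```

```text
{'t': np.float64(0.0), 'q': array([-8.2791e+01,  1.9637e+01,  8.7376e+01, -1.0000e-03,  7.3075e+01,
       -8.3650e+00]), 'dq': array([-0.007, -0.013, -0.01 , -0.058, -0.038, -0.001]), 'effort': array([ 1.0000e-03, -4.3123e+01, -2.4422e+01,  7.2000e-02,  5.6000e-02,
       -0.0000e+00]), 'eef_pos': array([ 0.141, -0.505,  0.248]), 'tool_rot': array([-1.79913e+02, -1.20000e-02,  1.55740e+01]), 'wrist_force': array([ 0.437, -0.775, -1.071]), 'torque': array([0.009, 0.016, 0.041]), 'grip_force': np.float64(0.0), 'grip_width': np.float64(0.092)}
top 468.9471707365549 [-0.053  0.     0.     0.     0.   ] [[-0.029, 0.99, -0.139, 0.362], [-1.0, -0.03, -0.007, -0.048], [-0.012, 0.138, 0.99, 1.214], [0.0, 0.0, 0.0, 1.0]]
jar 0.82 [326. 300.] 279 (np.int64(314), np.int64(332), np.int64(289), np.int64(307))
jar 0.59 [278. 291.] 376 (np.int64(268), np.int64(291), np.int64(282), np.int64(302))
jar 0.37 [237. 305.] 418 (np.int64(229), np.int64(251), np.int64(296), np.int64(318))
cap 0.97 [308. 263.] 410 (np.int64(296), np.int64(317), np.int64(249), np.int64(271))
holder 0.58 [393. 247.] 1975 (np.i
[... 377 characters left out ...]
-0.061  0.     0.     0.     0.   ] [[-0.476, 0.684, -0.552, -0.179], [-0.879, -0.358, 0.314, 0.381], [0.017, 0.635, 0.772, 1.055], [0.0, 0.0, 0.0, 1.0]]
jar 0.91 [321. 268.] 399 (np.int64(311), np.int64(332), np.int64(257), np.int64(280))
jar 0.64 [354. 281.] 636 (np.int64(344), np.int64(369), np.int64(262), np.int64(298))
cap 0.97 [326. 246.] 574 (np.int64(310), np.int64(336), np.int64(232), np.int64(258))
holder 0.82 [388. 219.] 1229 (np.int64(362), np.int64(408), np.int64(201), np.int64(246))
small_jar_center 0.74 [255. 279.] 781 (np.int64(243), np.int64(265), np.int64(260), np.int64(301))
large_jar_center 0.83 [201. 298.] 1584 (np.int64(178), np.int64(216), np.int64(273), np.int64(328))
```

```bash
python3 -c "
import cv2
t=cv2.imread('pics/top0.png');cv2.imwrite('pics/top0c.png',cv2.resize(t[200:340,140:440],None,fx=2.66,fy=2.66,interpolation=cv2.INTER_CUBIC))
s=cv2.imread('pics/side0.png');cv2.imwrite('pics/side0c.png',cv2.resize(s[180:350,150:440],None,fx=2.7,fy=2.7,interpolation=cv2.INTER_CUBIC))"
```

```text
(no output)
```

View pics/top0c.png

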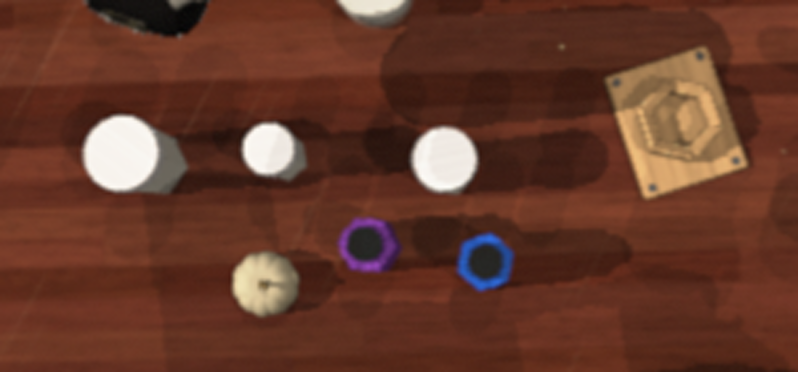

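View pics/side0c.png

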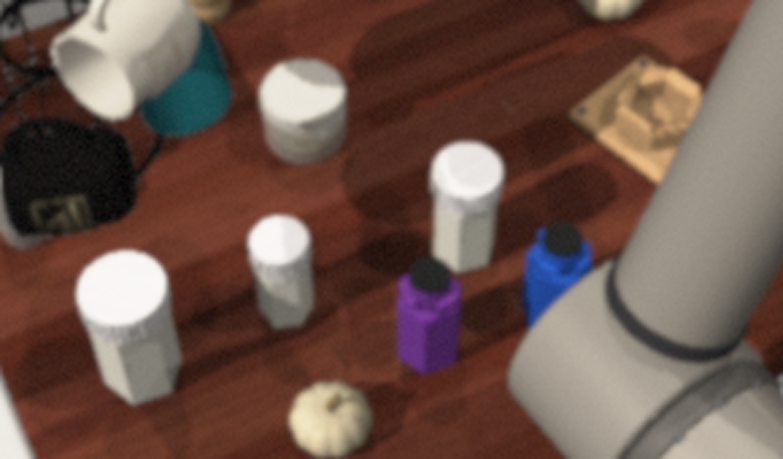

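The top crop shows three white jars: large at (187,259) px, small at (242,256) and medium at (307,260). Blue and purple decoys sit at about (322,298) and (278,291). The holder is at about (394,246), and the side view agrees with all of this. Next I'll fit precise poses.

```bash
python3 - <<'E'
from h import *
from scipy.optimize import least_squares
pt=env.get_image("top"); ps=env.get_image("side")
rt=env.regions_of("cap",pt); rs=env.regions_of("cap",ps)
for p,r,n in ((pt,rt,'top'),(ps,rs,'side')):
    g=p['pixels'].astype(int).min(2); 
    m=cv2.dilate(r[0]['pixels'].astype(np.uint8),np.ones((7,7)))>0
    for th in (150,175,200):
        b=m&(g>th); ys,xs=np.where(b); c=np.array([[xs.mean(),ys.mean()]])
        print(n,th,b.sum(),onz(p,c,0.11).round(4))
    print('region centroid at z .11/.097',onz(p,[r[0]['position']],.11).round(4),onz(p,[r[0]['position']],.097).round(4))
# holder: min-area rect of wooden mask, top
p=pt; px=p['pixels']; hsv=cv2.cvtColor(px,cv2.COLOR_BGR2HSV)
roi=np.zeros((480,640),bool); roi[205:285,355:432]=1
m=roi&(px[...,1]>95)&(hsv[...,0]<25)
m=cv2.morphologyEx(m.astype(np.uint8),cv2.MORPH_CLOSE,np.ones((7,7)))
c=max(cv2.findContours(m,cv2.RETR_EXTERNAL,cv2.CHAIN_APPROX_NONE)[0],key=cv2.contourArea)
w=onz(p,c.reshape(-1,2),0.01)[:,:2]
R=cv2.minAreaRect((w*1000).astype(np.float32)); print('rect mm',R, m.sum())
# least-squares board fit of contour points to known rectangle
def f(v):
    a=v[2]; q=(w-v[:2])@np.array([[np.cos(a),-np.sin(a)],[np.sin(a),np.cos(a)]])
    return np.abs(np.maximum(abs(q[:,0])-.0625,abs(q[:,1])-.0525))*1000
for a0 in (R[2],R[2]+90):
    s=least_squares(f,[*np.array(R[0])/1000,np.radians(a0)],loss='soft_l1'); print(s.x[:2].round(4),np.degrees(s.x[2]),s.cost/len(w))
# rectify at z=.041 plane, 1 px=.25mm
def rect(p,c,z,h=.075,n=560):
    u=np.linspace(h,-h,n); X,Y=np.meshgrid(c[0]+u,c[1]+u,indexing='ij')
    q=proj(p,np.c_[X.ravel(),Y.ravel(),np.full(X.size,z)]).astype(np.float32).reshape(n,n,2)
    return cv2.remap(p['pixels'],q[...,0],q[...,1],cv2.INTER_CUBIC)
hc=np.array(R[0])/1000
im=rect(pt,hc,.041)
cv2.imwrite('pics/hold.png',im)
np.save('hc.npy',hc)
E
```

```text
top 150 444 [[ 0.4653 -0.0104  0.11  ]]
top 175 420 [[ 0.4652 -0.0107  0.11  ]]
top 200 391 [[ 0.4654 -0.0103  0.11  ]]
region centroid at z .11/.097 [[ 0.4534 -0.0118  0.11  ]] [[ 0.4545 -0.0114  0.097 ]]
side 150 557 [[ 0.4585 -0.0013  0.11  ]]
side 175 485 [[ 0.4603 -0.0025  0.11  ]]
side 200 385 [[ 0.4633 -0.0061  0.11  ]]
region centroid at z .11/.097 [[ 0.4497 -0.0038  0.11  ]] [[ 0.4584 -0.009   0.097 ]]
rect mm ((503.7981872558594, -232.52304077148438), (123.96434783935547, 106.58338928222656), 15.928081512451172) 1928
[ 0.5037 -0.2321] 15.753401223161664 0.9394976565662448
[ 0.4987 -0.2231] 106.22654132588693 7.507980505364747
```

View pics/hold.png

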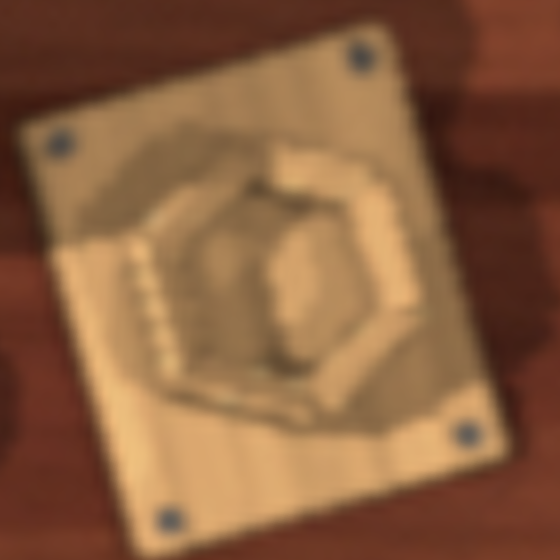

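Emit:
play_rows:
  deltas:
    - [-1,[11,-9.7,0],[0,0,0]]
    - [-1,[15,-13,0],[0,0,0]]
    - [-1,[20,-17.5,0],[0,0,0]]
    - [-1,[25,-22,0],[0,0,0]]
    - [-1,[30,-26,0],[0,0,0]]
    - [-1,[35,-30.5,0],[0,0,0]]
    - [-1,[40,-35,0],[0,0,0]]
    - [-1,[44.5,-39,0],[0,0,0]]
    - [-1,[44.5,-39,0],[0,0,0]]
    - [-1,[44.5,-39,0],[0,0,0]]
    - [-1,[44.5,-39,0],[0,0,0]]
    - [-1,[44.5,-39,0],[0,0,0]]
    - [-1,[44.5,-39,0],[0,0,0]]

```text
t: 2.42
eef_pos: [0.4645, -0.0116, 0.2488]
tool_rot: [180.0, 0.0, 15.5]
wrist_force: [0.5, -1.1, -0.2]
grip_width: 0.0917
grip_force: 0.0
```

Emit:
play_rows:
  deltas:
    - [-1,[0.1,-0.1,5],[0,0,0]]
    - [-1,[0.1,-0.1,9],[0,0,0]]
    - [-1,[0.1,-0.1,12],[0,0,0]]
    - [-1,[0.1,-0.1,14],[0,0,0]]
    - [-1,[0.1,-0.1,14.7],[0,0,0]]
    - [-1,[0.1,-0.1,14.7],[0,0,0]]
    - [-1,[0.1,-0.1,14.7],[0,0,0]]

```text
t: 3.3
eef_pos: [0.4662, -0.0097, 0.1026]
tool_rot: [179.9, -0.1, 15.6]
wrist_force: [0.2, -0.6, -0.2]
grip_width: 0.0919
grip_force: 0.0
```

Emit:
play_rows:
  deltas:
    - [0.3,[0,0,0],[0,0,0]]
    - [0.6,[0,0,0],[0,0,0]]
    - [1,[0,0,0],[0,0,0]]
    - [1,[0,0,0],[0,0,0]]
    - [1,[0,0,0],[0,0,0]]
    - [1,[0,0,0],[0,0,0]]

```text
t: 4.05
eef_pos: [0.4657, -0.0095, 0.1017]
tool_rot: [180.0, -0.0, 15.6]
wrist_force: [1.1, -1.4, 1.2]
grip_width: 0.0557
grip_force: 30.0
```

```bash
cat > yaw.py <<'E'
from h import *
def hexfit(p,img,ctr,z0,zt=.076,zb=.004,A=.046,rng=range(0,60,1),S=6,off=np.arange(-2,2.1,.5)):
    # piecewise-constant (face, background) fit, on S x upsampled image
    g=cv2.cvtColor(img,cv2.COLOR_BGR2LAB).astype(np.float32)
    q0=proj(p,[[ctr[0],ctr[1],z0+.04]])[0]; W=24
    x0,y0=int(q0[0]-W),int(q0[1]-W)
    crop=cv2.resize(g[y0:y0+2*W,x0:x0+2*W],None,fx=S,fy=S,interpolation=cv2.INTER_CUBIC)
    T=np.array(p['T'])[:3,3]; R=A/np.sqrt(3); out=[]
    for yaw in rng:
        a=np.radians(yaw+60*np.arange(6)); C=np.c_[ctr[0]+R*np.cos(a),ctr[1]+R*np.sin(a)]
        polys=[]
        for i in range(6):
            j=(i+1)%6; n=(C[i]+C[j])/2-ctr
            if n@(T[:2]-(C[i]+C[j])/2)<=0: continue
            P=np.array([[*C[i],z0+zb],[*C[j],z0+zb],[*C[j],z0+zt],[*C[i],z0+zt]])
            polys.append(proj(p,P))
        for du in off:
            for dv in (-1,0,1):
                lab=np.zeros(crop.shape[:2],np.uint8)
                pts=[((q+[du-x0+.5,dv-y0+.5])*S-.5) for q in polys]
                big=np.concatenate(pts)
                hull=cv2.convexHull(big.astype(np.float32)).astype(int)
                reg=np.zeros_like(lab); cv2.fillConvexPoly(reg,hull,1)
                # side bands of background
                band=np.zeros_like(lab)
                for sx in (-2.5,2.5): cv2.fillConvexPoly(band,hull+np.array([int(sx*S),0]),1)
                for k,q in enumerate(pts): cv2.fillConvexPoly(lab,q.round().astype(int),k+1)
                lab[(band==1)&(reg==0)]=9
                ss=0;n=0
                for k in (1,2,3,4,9):
                    v=crop[lab==k]
                    if len(v)>30: 
                        if k==9: v=v[:,0:1]; m=np.median(v,0); ss+=np.minimum((v-m)**2,900).sum(); n+=len(v); continue
                        m=np.median(v,0); ss+=np.minimum(((v-m)**2).sum(1),900).sum(); n+=len(v)
                out.append((ss/n,yaw,du,dv))
    out.sort(); return out
E
python3 - <<'E'
from yaw import *
p=env.get_image("side")
img=cv2.imread('pics/side0.png')
for c in ((.4657,-.0095),(.4645,-.009)):
    o=hexfit(p,img,np.array(c),0.)
    b={}
    for s,y,du,dv in o: b.setdefault(y,(round(float(s),1),du,dv))
    print([(y,b[y]) for y in sorted(b,key=lambda k:b[k][0])[:10]], [ (y,b[y][0]) for y in range(0,60,6)])
c=np.array((.4657,-.0095)); y=o[0][1]
q0=proj(p,[[c[0],c[1],.05]])[0].round().astype(int); S=12
v=cv2.resize(img[q0[1]-24:q0[1]+24,q0[0]-20:q0[0]+20],None,fx=S,fy=S,interpolation=cv2.INTER_CUBIC)
cv2.imwrite('pics/jar1.png',v); print(q0)
E
```

```text
[(28, (213.6, np.float64(-1.5), -1)), (29, (216.7, np.float64(-1.5), -1)), (30, (220.5, np.float64(-1.5), -1)), (20, (232.5, np.float64(-0.5), 1)), (23, (234.0, np.float64(-1.0), 0)), (19, (234.2, np.float64(-0.5), 1)), (18, (234.2, np.float64(-0.5), 1)), (22, (235.2, np.float64(-1.0), 0)), (21, (235.3, np.float64(-0.5), 1)), (24, (236.7, np.float64(-1.0), 0))] [(0, 341.1), (6, 301.6), (12, 267.0), (18, 234.2), (24, 236.7), (30, 220.5), (36, 281.8), (42, 308.3), (48, 353.6), (54, 384.1)]
[(28, (215.6, np.float64(-1.5), -1)), (29, (219.9, np.float64(-1.5), -1)), (30, (222.3, np.float64(-1.5), -1)), (21, (231.2, np.float64(-1.0), 0)), (22, (231.8, np.float64(-1.0), 0)), (19, (233.6, np.float64(-0.5), 0)), (20, (235.2, np.float64(-0.5), 0)), (23, (235.6, np.float64(-1.0), 0)), (18, (235.7, np.float64(-0.5), 0)), (17, (238.1, np.float64(-0.5), 0))] [(0, 337.3), (6, 303.0), (12, 267.1), (18, 235.7), (24, 239.3), (30, 222.3), (36, 278.4), (42, 302.3), (48, 358.5), (54, 379.7)]
[322 259]
```

View pics/jar1.png

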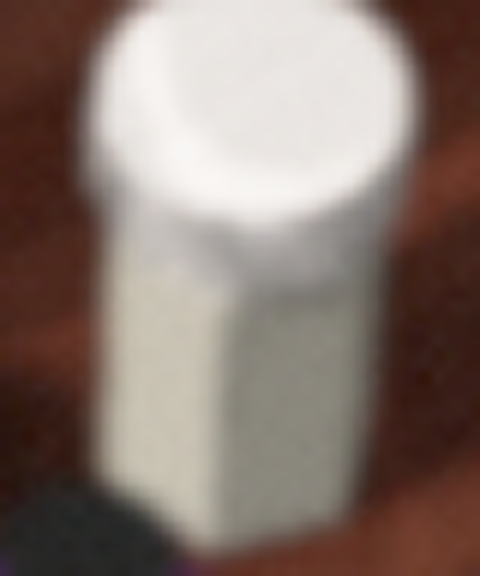

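```bash
cat > prof.py <<'E'
from h import *
from scipy.optimize import least_squares
from scipy.special import erf
def prof_yaw(p,img,ctr,z0,za=.018,zb=.066,R=.046/np.sqrt(3)):
    g=cv2.cvtColor(img,cv2.COLOR_BGR2GRAY).astype(np.float32)
    T=np.array(p['T'])[:3,3]; v=T[:2]-ctr; D=np.hypot(*v); v/=D; r=np.array([-v[1],v[0]])  # CCW of view dir = image right
    s=np.linspace(-.04,.04,161); zs=np.linspace(z0+za,z0+zb,40)
    base=ctr+v*.02   # plane near the front faces
    X=base+s[:,None]*r
    P=np.array([[*x,z] for x in X for z in zs]); q=proj(p,P).astype(np.float32).reshape(len(s),len(zs),2)
    I=np.median(cv2.remap(g,q[...,0],q[...,1],cv2.INTER_LINEAR),axis=1)
    k=lambda lat,dep:lat*(D-.02)/(D-dep)   # perspective to the base plane (horizontal approx.)
    def edges(phi,c):
        a=phi+np.radians([-120,-60,0,60,120]); lat=R*np.sin(a)+c; dep=R*np.cos(a)
        e=k(lat,dep); return e
    best=None
    for p0 in np.radians(np.arange(-28,29,4)):
        def f(w):
            e=edges(w[0],w[1]); sg=abs(w[2])+5e-4
            # visible: left sil=min, right sil=max, inner corners between
            lo,hi=e.min(),e.max(); inner=np.sort(e[[1,2,3]]); inner=np.clip(inner,lo,hi)
            b=[lo,*inner,hi]; lv=w[3:9]
            m=np.full_like(s,lv[0])
            for bi,l0,l1 in zip(b,lv[:-1],lv[1:]): m=m+(l1-l0)*.5*(1+erf((s-bi)/sg/1.414))
            return np.r_[m-I,(lv[1:5]-np.clip(lv[1:5],60,255))*.5, w[1]*200]
        o=least_squares(f,[p0,0,.0015,I[:30].mean(),150,150,120,120,I[-30:].mean()],loss='soft_l1',x_scale=[.1,.002,.001]+[30]*6)
        if best is None or o.cost<best.cost: best=o
    w=best.x; yaw=(np.degrees(np.arctan2(v[1],v[0])+w[0]))%60
    return yaw,best.cost,w.round(4),s,I
E
python3 - <<'E'
from prof import *
p=env.get_image("side"); img=cv2.imread('pics/side0.png')
for za,zb in ((.018,.066),(.03,.066),(.018,.05),(.012,.07)):
    y,c,w,s,I=prof_yaw(p,img,np.array([.4657,-.0095]),0.,za,zb); print(round(y,2),round(c,1),w.tolist())
print(I[::4].round().tolist())
E
```

```text
20.52 174.7 [0.9025, -0.0022, 0.0027, 41.4962, 197.3039, 134.3122, 156.8928, 81.094, 36.7659]
19.96 171.5 [-0.1543, -0.0019, 0.0026, 49.7639, 93.6352, 197.1404, 134.3096, 145.6941, 36.2651]
21.12 145.8 [0.913, -0.0025, 0.0028, 34.2606, 197.1501, 134.5315, 160.645, 77.9783, 37.5867]
20.76 176.7 [-0.1404, -0.0023, 0.0028, 39.7423, 72.5886, 197.4844, 134.1983, 159.3435, 37.0038]
[36.0, 40.0, 39.0, 43.0, 48.0, 63.0, 93.0, 132.0, 165.0, 186.0, 193.0, 194.0, 195.0, 195.0, 194.0, 193.0, 186.0, 171.0, 152.0, 138.0, 134.0, 135.0, 135.0, 135.0, 135.0, 135.0, 134.0, 134.0, 131.0, 125.0, 111.0, 91.0, 67.0, 47.0, 40.0, 36.0, 36.0, 37.0, 37.0, 37.0, 37.0]
```

Emit:
play_rows:
  deltas:
    - [1,[0,0,-3],[0,0,0]]
    - [1,[0,0,-7],[0,0,0]]
    - [1,[0,0,-10],[0,0,0.05]]
    - [1,[0,0,-10],[0,0,0.1]]
    - [1,[0,0,-10],[0,0,0.1]]
    - [1,[0,0,-10],[0,0,0.1]]

```text
t: 4.9
eef_pos: [0.4651, -0.0092, 0.2009]
tool_rot: [-180.0, 0.1, 9.9]
wrist_force: [0.6, -0.9, -2.6]
grip_width: 0.0557
grip_force: 30.0
```

```bash
cat > hold.py <<'E'
from h import *
from scipy.optimize import least_squares
def rect(p,c,z,h=.09,n=720):
    u=np.linspace(h,-h,n); X,Y=np.meshgrid(c[0]+u,c[1]+u,indexing='ij')
    q=proj(p,np.c_[X.ravel(),Y.ravel(),np.full(X.size,z)]).astype(np.float32).reshape(n,n,2)
    return cv2.remap(p['pixels'],q[...,0],q[...,1],cv2.INTER_CUBIC),u
def board(p,c,a=np.radians(15.8),z=.01):
    """gradient-peak of green across each board edge, then rectangle fit"""
    pts=[];nn=[]
    g=p['pixels'][...,1].astype(np.float32)
    ex=np.array([np.cos(a),np.sin(a)]); ey=np.array([-ex[1],ex[0]])
    for n,t,hn,ht in ((ex,ey,.0625,.0525),(-ex,ey,.0625,.0525),(ey,ex,.0525,.0625),(-ey,ex,.0525,.0625)):
        for s in np.linspace(-ht*.85,ht*.85,40):
            d=np.linspace(-.009,.009,73); P=c+n*hn+t*s+d[:,None]*n
            q=proj(p,np.c_[P,np.full(len(d),z)]).astype(np.float32)
            v=cv2.GaussianBlur(cv2.remap(g,q[None,:,0],q[None,:,1],cv2.INTER_CUBIC),(9,1),0)[0]
            gr=-np.gradient(v); i=gr[3:-3].argmax()+3
            if gr[i]>2: pts.append(P[i]); nn.append((n@ex,n@ey))
    pts=np.array(pts);nn=np.array(nn)
    def f(w):
        b=w[2]; R=np.array([[np.cos(b),-np.sin(b)],[np.sin(b),np.cos(b)]]); q=(pts-w[:2])@R
        return ((q*nn.round()).sum(1)-np.where(abs(nn[:,0])>.5,.0625,.0525)-w[3])*1000
    o=least_squares(f,[*c,a,0],loss='soft_l1',f_scale=.7)
    return o.x[:2].round(4),round(np.degrees(o.x[2]),2),round(o.x[3]*1000,2),len(pts),round(np.median(abs(o.fun)),2)
E
python3 - <<'E'
from hold import *
pt=env.get_image("top"); ps=env.get_image("side")
for p in (pt,ps):
    c=np.array([.5043,-.2327])
    for _ in range(2):
        r=board(p,c); c=r[0]
    print(r)
cv2.imwrite('pics/side1.png',ps['pixels']); cv2.imwrite('pics/top1.png',pt['pixels'])
s=ps['pixels'][150:350,250:460]; cv2.imwrite('pics/side1c.png',cv2.resize(s,None,fx=2.9,fy=2.9,interpolation=cv2.INTER_CUBIC))
print(env.observe()['eef_pos'])
E
```

```text
(array([ 0.5044, -0.2331]), np.float64(15.94), np.float64(0.02), 160, np.float64(0.43))
(array([ 0.5027, -0.2305]), np.float64(14.76), np.float64(1.51), 108, np.float64(1.11))
[ 0.46525788 -0.00927673  0.20106744]
```

View pics/side1c.png

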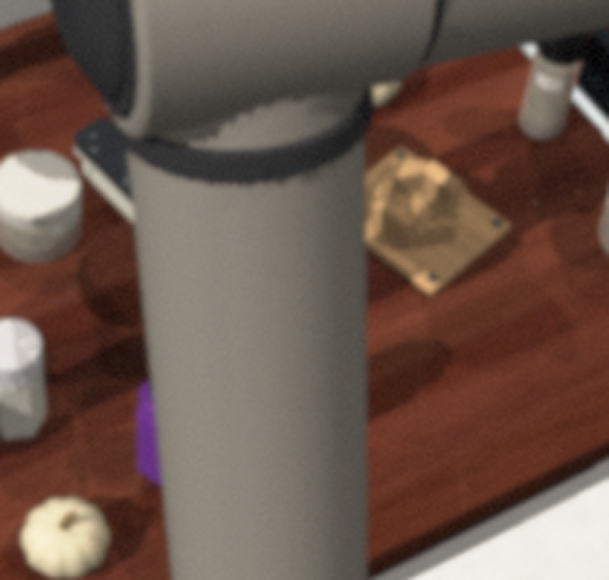

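Emit:
play_rows:
  deltas:
    - [1,[0,4,0],[0,0,0]]
    - [1,[0,8,0],[0,0,0]]
    - [1,[0,12,0],[0,0,0]]
    - [1,[0,16,0],[0,0,0]]
    - [1,[0,20,0],[0,0,0]]
    - [1,[0,22,0],[0,0,0]]
    - [1,[0,22.7,0],[0,0,0]]
    - [1,[0,22.7,0],[0,0,0]]
    - [1,[0,22.7,2],[0,0,0]]
    - [1,[0,22.7,3],[0,0,0]]
    - [1,[0,22.7,3],[0,0,0]]
    - [1,[0,22.7,3],[0,0,0]]

```text
t: 6.5
eef_pos: [0.5048, -0.2328, 0.1724]
tool_rot: [180.0, -0.0, 9.9]
wrist_force: [-0.6, 0.3, -3.3]
grip_width: 0.056
grip_force: 30.0
```

```bash
python3 - <<'E'
from hold import *
pt=env.get_image("top"); ps=env.get_image("side")
a=pt['pixels'][195:305,345:455]; b=ps['pixels'][150:280,330:460]
cv2.imwrite('pics/h2.png',np.hstack([cv2.resize(a,(395,395),interpolation=cv2.INTER_CUBIC),cv2.resize(b,(395,395),interpolation=cv2.INTER_CUBIC)]))
s=env.observe(); print(s['eef_pos'],s['tool_rot'],s['q'].round(1))
E
```

```text
[ 0.50475741 -0.23303991  0.17241437] [ 1.79949421e+02 -5.22732869e-02  9.85405280e+00] [-32.7  26.8  88.8  -0.   64.3  47.5]
```

View pics/h2.png

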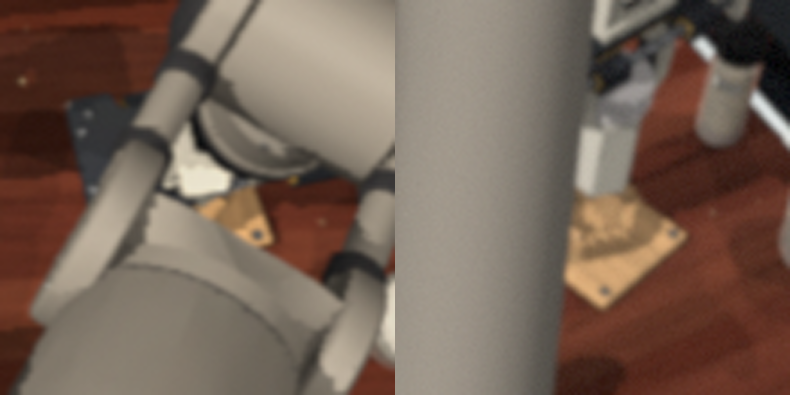

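Emit:
play_rows:
  deltas:
    - [1,[0,0,1.5],[0,0,0]]
    - [1,[0,0,2.5],[0,0,0]]
    - [1,[0,0,3],[0,0,0]]
    - [1,[0,0,3.4],[0,0,0]]
    - [1,[0,0,3.6],[0,0,0]]
    - [1,[0,0,3.8],[0,0,0]]
    - [1,[0,0,4],[0,0,0]]
    - [1,[0,0,4],[0,0,0]]

```text
t: 7.6
eef_pos: [0.5044, -0.233, 0.1317]
tool_rot: [180.0, 0.0, 9.8]
wrist_force: [0.7, 0.5, -3.3]
grip_width: 0.0555
grip_force: 30.0
```

Emit:
play_rows:
  deltas:
    - [1,[0,0,0.5],[0,0,0]]
    - [1,[0,0,1],[0,0,0]]
    - [1,[0,0,1.4],[0,0,0]]
    - [1,[0,0,1.7],[0,0,0]]
    - [1,[0,0,1.9],[0,0,0]]
    - [1,[0,0,2.1],[0,0,0]]
    - [1,[0,0,2.1],[0,0,0]]

```text
t: 8.48
eef_pos: [0.5048, -0.2332, 0.1117]
tool_rot: [179.9, -0.1, 9.8]
wrist_force: [-1.4, 1.0, 3.0]
grip_width: 0.0558
grip_force: 30.0
```

Emit:
play_rows:
  deltas:
    - [1,[0,0,0],[0,0,-0.08]]
    - [1,[0,0,0],[0,0,-0.16]]
    - [1,[0,0,0],[0,0,-0.24]]
    - [1,[0,0,0],[0,0,-0.32]]
    - [1,[0,0,0],[0,0,-0.4]]
    - [1,[0,0,0],[0,0,-0.48]]
    - [1,[0,0,0],[0,0,-0.56]]
    - [1,[0,0,0],[0,0,-0.64]]
    - [1,[0,0,0],[0,0,-0.7]]
    - [1,[0,0,0],[0,0,-0.7]]

```text
t: 9.72
eef_pos: [0.5051, -0.2333, 0.1116]
tool_rot: [179.9, -0.0, 49.9]
wrist_force: [0.5, 0.6, 5.7]
grip_width: 0.0558
grip_force: 30.0
```

```bash
python3 -c "
from rig import env
s=env.observe();print(s['torque'],s['wrist_force'],s['eef_pos'],s['tool_rot'])"
```

```text
[ 0.27922701  0.06558053 -0.0308862 ] [0.45104132 0.56498458 5.65661801] [ 0.50505968 -0.23334069  0.11164702] [ 1.79874806e+02 -1.91735810e-02  4.99188469e+01]
```

Emit:
play_rows:
  deltas:
    - [1,[0,0,0],[0,0,-0.08]]
    - [1,[0,0,0],[0,0,-0.16]]
    - [1,[0,0,0],[0,0,-0.24]]
    - [1,[0,0,0],[0,0,-0.3]]
    - [1,[0,0,0],[0,0,-0.36]]

```text
t: 10.35
eef_pos: [0.5053, -0.2334, 0.1118]
tool_rot: [179.8, 0.0, 70.6]
wrist_force: [1.3, 0.5, 6.7]
grip_width: 0.0557
grip_force: 30.0
```

```bash
python3 -c "
from rig import env
s=env.observe();print(s['torque'],s['wrist_force'],s['eef_pos'],s['tool_rot'])"
```

```text
[ 0.09119277  0.00618578 -0.1490328 ] [1.30360035 0.53509976 6.68594752] [ 0.50526238 -0.23344783  0.11180111] [1.79843306e+02 3.11190197e-02 7.05916765e+01]
```

Emit:
play_rows:
  deltas:
    - [1,[0,0,0],[0,0,-0.05]]
    - [1,[0,0,0],[0,0,-0.1]]

```text
t: 10.6
eef_pos: [0.5056, -0.2336, 0.1123]
tool_rot: [179.8, 0.1, 76.3]
wrist_force: [0.6, 0.7, 10.2]
grip_width: 0.0555
grip_force: 30.0
```

```bash
python3 - <<'E'
from h import *
s=env.observe();print(s['torque'],s['wrist_force'],s['eef_pos'],s['tool_rot'])
p=env.get_image("side"); cv2.imwrite('pics/s3.png',p['pixels'])
cv2.imwrite('pics/s3c.png',cv2.resize(p['pixels'][150:280,350:480],None,fx=4.5,fy=4.5,interpolation=cv2.INTER_CUBIC))
E
```

```text
[ 0.27873532  0.01790298 -0.0505351 ] [ 0.59181213  0.68550812 10.18673236] [ 0.5055868  -0.23356189  0.11225716] [1.79788037e+02 5.78194228e-02 7.63070476e+01]
```

Emit:
play_rows:
  deltas:
    - [1,[0,0,-0.2],[0,0,-0.1]]
    - [1,[0,0,-0.5],[0,0,-0.1]]
    - [1,[0,0,-0.8],[0,0,-0.1]]
    - [1,[0,0,-0.8],[0,0,-0.1]]
    - [1,[0,0,-0.8],[0,0,-0.1]]

```text
t: 11.28
eef_pos: [0.5042, -0.2329, 0.1183]
tool_rot: [-180.0, -0.0, 82.0]
wrist_force: [0.1, 0.6, -0.5]
grip_width: 0.0556
grip_force: 30.0
```

```bash
python3 - <<'E'
from h import *
s=env.observe();print(s['torque'],s['wrist_force'],s['eef_pos'],s['tool_rot'])
p=env.get_image("side"); cv2.imwrite('pics/s4.png',p['pixels'])
a=cv2.imread('pics/s3.png')
f=lambda i:cv2.resize(i[150:280,370:470],(400,520),interpolation=cv2.INTER_CUBIC)
cv2.imwrite('pics/s4c.png',np.hstack([f(a),f(p['pixels'])]))
E
```

```text
[-0.00320313 -0.10767471 -0.05757827] [ 0.05184722  0.57276856 -0.53165387] [ 0.5042407  -0.23294043  0.11834328] [-1.79963537e+02 -1.03750023e-02  8.20153724e+01]
```

View pics/s4c.png

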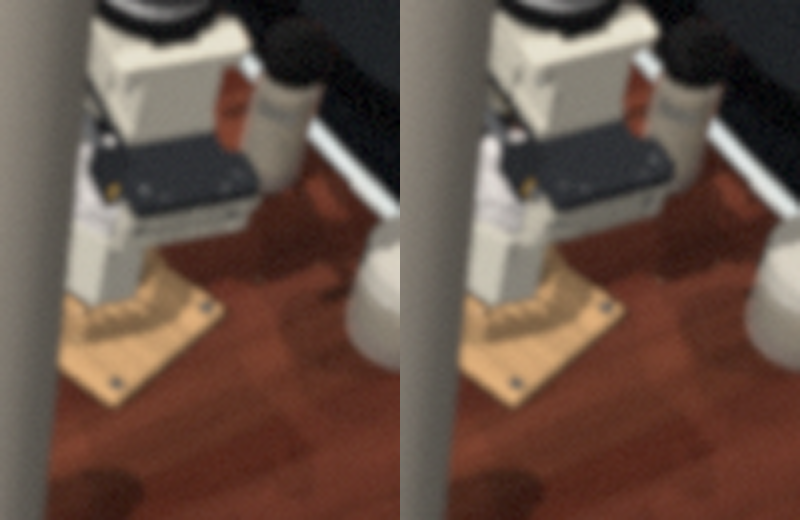

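Emit:
play_rows:
  deltas:
    - [1,[0,0,-0.4],[0,0,0]]
    - [1,[0,0,-1],[0,0,0]]
    - [1,[0,0,-1.8],[0,0,0]]
    - [1,[0,0,-2.6],[0,0,0]]
    - [1,[0,0,-3.4],[0,0,0]]
    - [1,[0,0,-3.7],[0,0,0]]
    - [1,[0,0,-3.7],[0,0,0]]
    - [1,[0,0,-3.7],[0,0,0]]

```text
t: 12.32
eef_pos: [0.5043, -0.2329, 0.1554]
tool_rot: [-180.0, -0.0, 82.0]
wrist_force: [0.1, -0.1, -0.9]
grip_width: 0.056
grip_force: 30.0
```

```bash
python3 - <<'E'
from h import *
s=env.observe();print(s['wrist_force'],s['eef_pos'],s['tool_rot'],s['grip_width'])
p=env.get_image("side"); cv2.imwrite('pics/s5.png',p['pixels'])
i=p['pixels'][170:260,360:440]; cv2.imwrite('pics/s5c.png',cv2.resize(i,None,fx=6.5,fy=6.5,interpolation=cv2.INTER_CUBIC))
print(proj(p,[[.5044,-.2328,.010],[.5044,-.2328,.09],[.5044,-.2328,.115],[.5044,-.2328,.14]]).round(1)-[360,170])
E
```

```text
[ 0.05146088 -0.09464128 -0.94924277] [ 0.5042736  -0.23292149  0.15543666] [-1.79970895e+02 -6.89143018e-03  8.20392366e+01] 0.055995159789103514
[[33.6 53.3]
 [37.9 31.2]
 [39.4 23.9]
 [40.8 16.4]]
```

View pics/s5c.png

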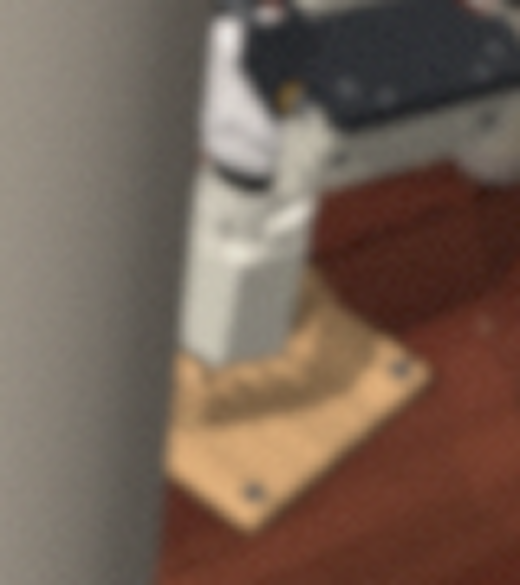

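Emit:
play_rows:
  deltas:
    - [1,[0,0,-0.3],[0,0,0]]
    - [1,[0,0,-0.6],[0,0,0]]
    - [1,[0,0,-0.6],[0,0,0]]
    - [1,[0,0,-0.6],[0,0,0]]

```text
t: 12.88
eef_pos: [0.5044, -0.233, 0.1618]
tool_rot: [180.0, 0.0, 82.0]
wrist_force: [0.1, 0.2, -0.5]
grip_width: 0.0554
grip_force: 30.0
```

```bash
python3 -c "
from rig import env
s=env.observe();print(s['eef_pos'],s['wrist_force'],s['grip_width'],s['dq'].round(2))
print(env.finish_job())"
```

```text
[ 0.50444066 -0.23303241  0.16176804] [ 0.06567976  0.17551832 -0.51706792] 0.05543210042699017 [0.05 0.14 0.09 0.01 0.09 0.01]
the job is handed in; nothing more can be done
None
```

The job is handed in after about 13 s on the robot's clock: the middle-sized jar is seated in the holder, its cap is twisted free, and the gripper holds the cap level about 3 cm above the open mouth; no verdict came back.

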